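Slide an assay cartridge along the rail into the reader's corner pocket

ROBOT

A 6-joint arm with a two-finger parallel gripper is mounted at the origin on the work surface. World frame = base frame: x ahead of the robot, y to its left, z up, the work surface at z = 0. Lengths are in m, angles in rad, forces in N, time in s.
With the tool pointing down it reaches from about 0.35 to 0.85 m from the base axis. Payload 8.1 kg.
Tool frame: the origin (TCP) lies at the very end of the fingers, on their centre line; the grasp point (between the pads) lies 19 mm behind it; z points along the fingers, y is the direction in which the jaws open and shut (so a half turn about z gives the same grasp; the last joint's range is limited). The gripper opens to 93 mm and grips with 3 to 60 N. Pads are 15 mm wide; open, the fingers measure 128 mm over their backs; the gripper's body (75 mm by 188 mm) begins 65 mm behind the grasp point.
Start: joints at [1.137, 0.13, 1.488, -0, 1.523, -0.085], TCP at [0.205, 0.564, 0.219] pointing down, gripper open.
Joint ranges: [-2.96, 2.96], [-0.89, 2.26], [0.02, 2.5], [-1.34, 4.48], [0, 2.73], [-2.66, 2.66]. Speed limits (rad/s): [2.39, 2.39, 2.79, 3.14, 3.14, 3.14].

INTERFACE

Orientations are given as a rotation vector (axis times angle).
In Python, from plant import robot gives the robot as it stands.
- The arm moves only by the shell command python3 -m pendant 'ROWS' [OPENING] [FORCE]. ROWS is JSON, a list of rows, each an object with "delta_pos": the shift along the tool's x, y, z in m, a list of three; "spin": the turn about the tool's z in rad. In form: [{"delta_pos": [dx, dy, dz], "spin": spin}, ...]. A call has 1 to 10 rows; each row is the pose to reach, as a shift and turn from the pose measured when the call began, along the tool's axes at that moment; what a row does not reach only later rows make up. A row lasts 1/10 s, in which the tool goes at most 50 mm and 8.59 degrees, less where a joint would pass 70% of its speed; a pose out of reach is approached as far as the arm can. A call with a gripper value outside its range is refused whole. OPENING is the closure, from -1 (fully open) to 1 (shut), set as the call begins (- or left out, the last holds). The fingers move at their own pace and stop on an object; FORCE is the grip in N (left out, the last holds). Time passes only in rows, so rows that repeat a pose let the fingers close. It gives the time, the measured TCP pose, the force and the opening at its end, in the units of the state.
- robot.read_state(): the state, without advancing time (a new reading comes with each control period).
- robot.read_camera(name): name is "side" or "top"; returns a dict with "color" (384x512x3 uint8, blue, green, red), "camera_matrix" (3x3 intrinsics, pixels), "D" ([k1, k2, p1, p2, k3] as OpenCV has them; the pictures are not rectified), "R" (3x3) and "t" (3): a world point X has camera coordinates R X + t. Camera axes: x right, y down, z forward; pixel columns grow to the right and rows downward; lengths in m; the calibration is good to about 2 mm. A picture is of the moment at which its call begins. There is no depth.
- robot.close_job(): hands the job in, once; it reports no verdict.
Trained networks look in the newest picture that a camera, given by its name, has taken for a name from the list of things; names that differ only in an ending like _2 or _b are one class to them, and where a whole thing is asked for, a point or a joint stands for the part that bears it (a point fixed in the world has none). Each returns a list of dicts, best first, with "score" (0 to 1); they miss things now and then, are a little off and sometimes report something else, mostly with a low value. They report only what shows in the picture. A call takes as long as a camera call. They do not tell look-alikes from the thing itself.
- robot.outline_of(camera, label): "mask" (384x512 bool, what is visible of it).
- robot.mark_of(camera, label): "location" ([x, y, z] in m, in the coordinates of the camera as it stood for that picture, good to about 4 mm: a listed point, or the origin of a listed thing).
The state is a dict: "t": time; "q": joint angles; "dq": joint speeds; "joint_torque": joint torques, N m; "tool_pos": TCP position; "orientation": TCP orientation; "force": force on the tool from outside, world axes, zero at the start; "wrist_torque": the same for the moment, N m; "opening": finger opening in m.
Only numpy, scipy, OpenCV 4.12 (cv2) and the standard library are available. Lean on these libraries where they do the work, as an engineer would, in place of code of your own. Each camera call takes 0.05 s, during which the arm holds its last target.

TASK

With the fingertips only, push the white assay cartridge across the deck plate until its long side lies flat against the steel rail, while it is still well short of the corner block. Then keep it against the rail and slide it along the rail into the corner pocket until it is fully home against the end stop, and take the hand away. The cartridge must stay flat on the plate the whole time, never lifted or carried, and the other things on the bench must be left where they are.

Things in the scene. Friction and masses are not known exactly. Their poses are not given: they have to be found in the camera images.
- cartridge: Loose white plastic block 44 mm (its x) by 64 mm (its y) by 16 mm tall, two small black ports and a dark window on top; about 60 g, slides easily. Starts flat on the deck plate, skewed up to 30 degrees, its centre 65 to 100 mm from the rail's inner face. Origin at the centre of its underside, z up. Its two ends are alike: either may lead.
- deck: Fixed grey plate 170 mm (x) by 400 mm (y), top at z = 0.012, turned up to 17 degrees. Origin: centre of underside; x away from the robot, y left. A steel rail 12 mm wide, 8 mm above the plate, runs the length of its far (+x) edge, inner face at deck x = +0.065. A cartridge flat against it has its centre at deck x = +0.043.
- corner: Fixed dark steel corner block on the deck's right part, place along the rail varies, axes parallel to the deck's. Origin: where the end stop's face (plane y = 0) meets the rail's inner face, at plate level. Stop 14 mm tall, x -0.064 to 0.014; white sensor housing 36 mm tall behind it. A lip 8 mm tall parallel to the rail, inner face at x = -0.048, runs from the stop to y = 0.040, mouth bevelled.
- seat (a point): Middle of the corner pocket on the plate's top, 24 mm from the rail and 32 mm from the end stop: the cartridge's centre comes to within about 3 mm of it when fully home. The pocket is 48 mm wide, 40 mm deep, open above and towards the rail's other (+y) end; the 64 mm long cartridge sticks out of it by about 24 mm. Axes as the corner block's.
- vial: Small capped glass vial, 22 mm across, 48 mm tall, standing on the deck plate between the cartridge and the corner block, on the robot's side. Origin at the centre of its underside. Bystander: leave it alone.
- dish: Low round lidded dish, 59 mm across, 15 mm tall, lying on the deck plate on the robot's side of the corner block. Origin at the centre of its underside. Bystander: leave it alone.
- rack: Tube rack 50 x 160 x 65 mm tall with small capped tubes, on the table beyond the rail. Origin at the centre of its underside. Bystander: leave it alone.
- tipbox: Box of pipette tips, 120 x 85 x 58 mm tall, on the table past the open (+y) end of the deck. Origin at the centre of its underside. Bystander: leave it alone.
- bottle: White bottle 70 mm across, 160 mm tall, on the table to the right of the deck. Origin at the centre of its underside. Bystander: leave it alone.
- pipette: Hand pipette about 230 mm long lying on the table to the right of the deck. Origin at the centre of its underside. Bystander: leave it alone.
There are look-alikes about, which are no part of the job. Leave any red or turquoise look-alike of the cartridge alone.

How it is judged:
By the outcome, as a careful person would: the job done as asked, in the order asked, and still so for the second after the job is handed in, with the robot touching nothing.
It also fails if it takes over 54 s, if anything falls off the work surface, if the arm or the gripper's body presses on something with over 40 N, if the wrist force passes 120 N, or if a joint passes its speed limit or range.

## Working session

There is one attempt and no reset: what is moved stays moved. The work goes in short steps, Python scripts to look and compute and a shell command to move; the robot and the scene stay as the last step left them, time stands still between calls to the robot, and variables do not carry over. Pictures are saved under pics/ and viewed, and the job is handed in when it is done.

```bash
ls; mkdir -p pics
python3 - <<'E'
from plant import robot
import cv2,numpy as np
print(robot.read_state())
for c in ["side","top"]:
    d=robot.read_camera(c); cv2.imwrite(f"pics/{c}0.png",d["color"])
    R,t=np.array(d["R"]),np.array(d["t"])
    print(c,np.round(-R.T@t,3),R.round(3).tolist())
    for l in ["cartridge","deck","corner","seat","vial","dish","rack","tipbox","bottle","pipette"]:
        for m in robot.mark_of(c,l):
            p=R.T@(np.array(m["location"])-t); print(l,round(m["score"],2),p.round(4))
E
```

```text
pics
{'t': 0.0, 'q': array([ 1.13656362e+00,  1.31140957e-01,  1.48927893e+00, -1.17422085e-05,
        1.52300292e+00, -8.53752673e-02]), 'dq': array([ 0.00139395, -0.00150242,  0.00118869, -0.0002857 ,  0.00058342,
        0.00062635]), 'joint_torque': array([ 6.83760081e-04, -5.59829485e+01, -4.91767824e+01,  7.68968370e-02,
        3.55202460e-02, -1.74468059e-04]), 'tool_pos': array([0.20482234, 0.56334884, 0.21759972]), 'orientation': array([-5.45128719e-01, -3.09346872e+00,  2.78264710e-03]), 'force': array([ 0.25424595, -0.20123792,  0.48529127]), 'wrist_torque': array([ 0.04344467,  0.01908955, -0.01820405]), 'opening': 0.09340807900479828}
side [ 0.505 -0.575  0.705] [[0.999, -0.04, 0.014], [-0.021, -0.751, -0.66], [0.037, 0.66, -0.751]]
cartridge 0.96 [ 0.3688 -0.0048 -0.0011]
cartridge 0.77 [ 0.3749  0.1158 -0.0017]
cartridge 0.75 [0.5792 0.0562 0.0122]
cartridge 0.74 [4.176e-01 2.870e-01 2.000e-04]
deck 0.75 [ 0.5711 -0.0286 -0.0037]
corner 0.94 [ 0.6065 -0.1776  0.0119]
seat 0.59 [ 0.5885 -0.1367  0.013 ]
vial 0.51 [ 0.5096 -0.068   0.0118]
dish 0.85 [ 0.4977 -0.1499  0
[... 206 characters left out ...]
 -0.02   1.294] [[0.015, -1.0, 0.007], [-0.996, -0.015, -0.088], [0.088, -0.006, -0.996]]
cartridge 0.82 [0.4175 0.2872 0.0012]
cartridge 0.78 [ 0.3752  0.1085 -0.0022]
cartridge 0.68 [ 0.369  -0.0103  0.0013]
cartridge 0.61 [0.5778 0.0516 0.0093]
deck 0.92 [ 0.5718 -0.0282  0.0008]
deck 0.35 [ 0.3972 -0.392   0.0035]
corner 0.79 [ 0.603  -0.1794  0.013 ]
corner 0.54 [ 0.5939 -0.1423  0.0172]
seat 0.93 [ 0.594  -0.1427  0.0162]
vial 0.42 [ 0.508  -0.0664  0.0148]
dish 0.54 [ 0.4973 -0.1494  0.0157]
rack 0.6 [ 0.7407 -0.0209 -0.0019]
tipbox 0.58 [ 6.284e-01  2.867e-01 -5.000e-04]
tipbox 0.18 [ 0.609  -0.3928  0.0015]
bottle 0.96 [ 0.6088 -0.3914  0.0018]
pipette 0.82 [ 0.3978 -0.3908  0.0022]
```

View pics/side0.png

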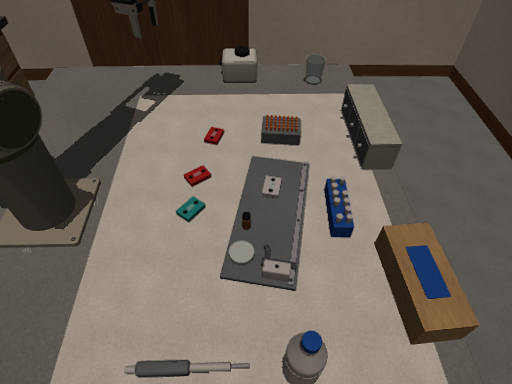

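View pics/top0.png

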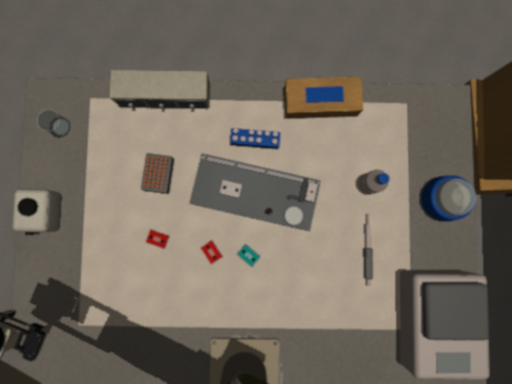

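White cartridge is at side (271,186) / top (231,188). The red ones, the turquoise one, the vial and the dish are all clear of it. Next I'll measure angles on the planes.

```bash
cat > h.py <<'E'
from plant import robot
import cv2,numpy as np
def plane(d,uv,z):
    R,t=np.array(d["R"]),np.array(d["t"])
    n=cv2.undistortPoints(np.array(uv,float).reshape(-1,1,2),np.array(d["camera_matrix"]),np.array(d["D"],float)).reshape(-1,2)
    r=np.c_[n,np.ones(len(n))]@R; C=-R.T@t
    return (C+r*((z-C[2])/r[:,2])[:,None])[:,:2]
def proj(d,P):
    return cv2.projectPoints(np.array(P,float).reshape(-1,1,3),cv2.Rodrigues(np.array(d["R"]))[0],np.array(d["t"],float),np.array(d["camera_matrix"]),np.array(d["D"],float))[0].reshape(-1,2)
def crop(d,c,w,h,s,fn):
    x,y=int(c[0]-w/2),int(c[1]-h/2)
    im=d["color"][max(y,0):y+h,max(x,0):x+w]
    im=cv2.convertScaleAbs(im,alpha=1.6)
    cv2.imwrite(fn,cv2.resize(im,None,fx=s,fy=s,interpolation=cv2.INTER_CUBIC)); print(fn,"origin",x,y)
E
python3 - <<'E'
from h import *
for c in ["side","top"]:
    d=robot.read_camera(c)
    for l,z in [("deck",.012),("cartridge",.028),("corner",.026),("vial",.06),("dish",.027)]:
        for m in robot.outline_of(c,l):
            M=m["mask"].astype(np.uint8)
            cs=max(cv2.findContours(M,0,1)[0],key=len).reshape(-1,2)
            w=plane(d,cs,z)
            r=cv2.minAreaRect((w*1000).astype(np.float32))
            print(c,l,round(m["score"],2),np.round(r[0],1),np.round(r[1],1),round(r[2],1), cs.min(0),cs.max(0))
    ctr=proj(d,[[0.57,0,0.02]])[0]
    crop(d,ctr,150,140,5 if 0 else 4,f"pics/{c}1.png")
E
```

```text
side deck 0.66 [572.6 -29.1] [405.2 173.2] 77.7 [221 156] [309 290]
side cartridge 0.82 [417.6 261.6] [76.9 50.4] 71.8 [204 127] [223 144]
side cartridge 0.71 [373.3 -25.6] [66.9 48.9] 52.2 [177 198] [204 221]
side cartridge 0.62 [382.2  89.4] [69.5 59. ] 36.0 [184 166] [211 186]
side vial 0.68 [508.3 -89.7] [51.9 20.8] 88.4 [241 212] [250 230]
side vial 0.24 [ 498.7 -173.2] [54.9 52.8] 49.2 [230 241] [254 264]
side dish 0.78 [ 497.4 -154.7] [57.8 52.5] 88.2 [230 242] [253 264]
pics/side1.png origin 193 131
top deck 0.63 [571.5 -26.4] [396.7 171.6] 77.2 [190 154] [315 229]
top cartridge 0.82 [368.7 -10.7] [61.7 43.6] 52.4 [238 245] [260 265]
top cartridge 0.73 [578.9  51. ] [59.8 43.6] 76.8 [221 181] [240 196]
top cartridge 0.69 [415.2 279.2] [64.2 44.5] 72.6 [147 231] [169 248]
top cartridge 0.67 [376.8 107.4] [60.2 42.6] 35.0 [203 241] [221 263]
top corner 0.93 [ 579.  -181.4] [80.4 78.6] 74.2 [288 178] [317 201]
top dish 0.75 [ 496.1 -149.2] [54.1 51.2] 0.8 [285 207] [301 224]
pics/top1.png origin 171 121
```

View pics/side1.png

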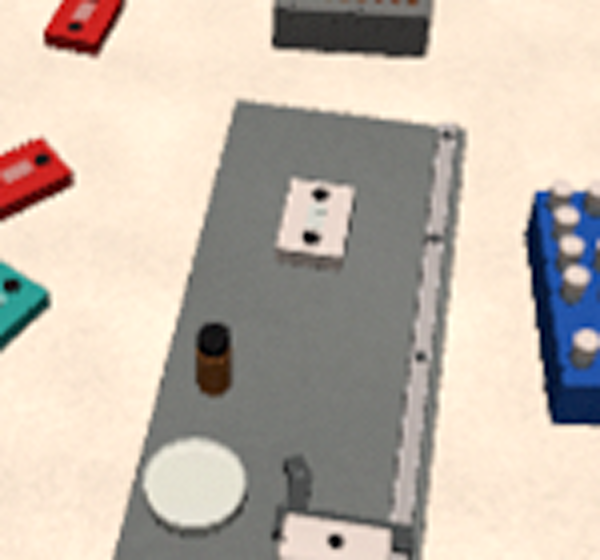

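View pics/top1.png

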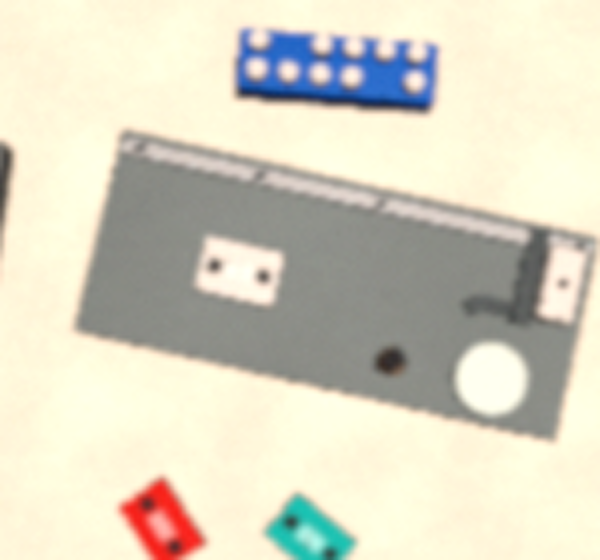

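```bash
cat >> h.py <<'E'
from scipy.spatial.transform import Rotation as Ro
D0=np.array([.572,-.0284]); YAW=np.radians(-12.6)
DX=np.array([np.cos(YAW),np.sin(YAW)]); DY=np.array([-np.sin(YAW),np.cos(YAW)])
def todeck(p): v=np.array(p)[:2]-D0; return np.array([v@DX,v@DY])
def toworld(p): return D0+p[0]*DX+p[1]*DY
def goal(dx,dy,z,yangle_deck=None):
    "deck xy + z; yangle_deck: tool y direction, deg from deck y"
    s=robot.read_state(); R=Ro.from_rotvec(s["orientation"]).as_matrix()
    print("tcp deck",todeck(s["tool_pos"]).round(4),"z",s["tool_pos"][2].round(4),"F",s["force"].round(1),"t",s["t"],"open",round(s["opening"],4),"q6",s["q"][5].round(2))
    w=np.r_[toworld((dx,dy)),z]
    print("delta",(R.T@(w-s["tool_pos"])).round(4))
    if yangle_deck is not None:
        cur=np.degrees(np.arctan2(R[1,1],R[0,1])); want=90+np.degrees(YAW)+yangle_deck
        e=(want-cur+90)%180-90
        print("spin",round(-np.radians(e),4),"tool z",R[:,2].round(3))
E
python3 - <<'E'
from h import *
for p in [(.5785,.053),(.605,-.1785),(.591,-.1405),(.509,-.067),(.497,-.1495)]: print(todeck(p).round(4))
for c in ["side","top"]:
    d=robot.read_camera(c); im=cv2.convertScaleAbs(d["color"],alpha=1.4)
    def poly(c2,a,b,z,col,ang=0):
        Q=[]
        for sx,sy in [(-1,-1),(1,-1),(1,1),(-1,1)]:
            x,y=sx*a/2,sy*b/2;ca,sa=np.cos(np.radians(ang)),np.sin(np.radians(ang))
            Q.append(np.r_[toworld((c2[0]+ca*x-sa*y,c2[1]+sa*x+ca*y)),z])
        return proj(d,Q),col
    S=4;o=proj(d,[[.57,0,.02]])[0]-[75,70]; o=o.astype(int)
    im=cv2.resize(im[o[1]:o[1]+140,o[0]:o[0]+150],None,fx=S,fy=S,interpolation=cv2.INTER_CUBIC)
    cp=todeck((.5785,.053))
    for q,col in [poly(cp,.044,.064,.028,(0,0,255)),poly((0,0),.17,.4,.012,(0,255,0)),poly((.071,0),.012,.4,.02,(255,0,0))]:
        cv2.polylines(im,[((q-o+.5)*S).astype(int)],True,col,1)
    cv2.imwrite(f"pics/{c}2.png",im)
goal(-.056,.081,.10,0)
E
```

```text
[-0.0114  0.0809]
[ 0.0649 -0.1393]
[ 0.043  -0.1053]
[-0.0531 -0.0514]
[-0.0468 -0.1345]
tcp deck [-0.4873  0.498 ] z 0.2186 F [-0.1 -0.9 -0.3] t 1.8 open 0.0934 q6 -0.09
delta [-0.4813 -0.358   0.1186]
spin -0.1289 tool z [-0. -0. -1.]
```

View pics/side2.png

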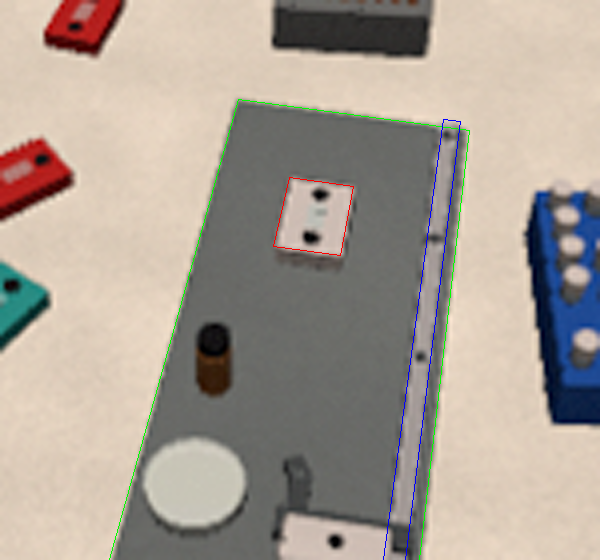

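View pics/top2.png

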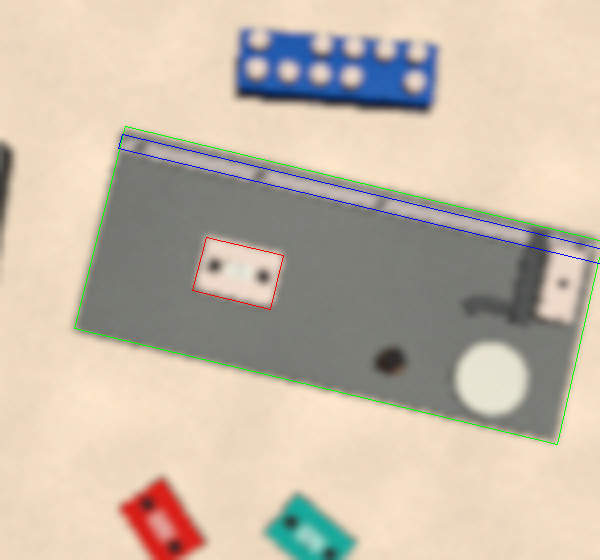

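The overlay matches deck, rail and cartridge in both views, and the cartridge is almost parallel to the rail. I'll move above the start of the push.

```bash
python3 -m pendant '[{"delta_pos":[-0.03,-0.022,0.0],"spin":-0.03},{"delta_pos":[-0.065,-0.048,0.01],"spin":-0.06},{"delta_pos":[-0.10,-0.075,0.02],"spin":-0.1},{"delta_pos":[-0.135,-0.10,0.03],"spin":-0.129},{"delta_pos":[-0.17,-0.127,0.04],"spin":-0.129},{"delta_pos":[-0.205,-0.153,0.05],"spin":-0.129},{"delta_pos":[-0.24,-0.179,0.06],"spin":-0.129},{"delta_pos":[-0.275,-0.205,0.07],"spin":-0.129},{"delta_pos":[-0.305,-0.227,0.08],"spin":-0.129},{"delta_pos":[-0.32,-0.238,0.08],"spin":-0.129}]' 0.57 20; python3 -c "
from h import *
goal(-.056,.081,.10,0)"
```

```text
t: 2.8
tool_pos: [0.4249, 0.228, 0.1372]
orientation: [-0.348, -3.121, 0.002]
force: [-0.7, 0.4, -0.8]
opening: 0.0212
tcp deck [-0.1995  0.2181] z 0.1372 F [-0.7  0.4 -0.8] t 2.8 open 0.0212 q6 -0.96
delta [-0.1438 -0.1367  0.0373]
spin -0.0021 tool z [-0.001 -0.001 -1.   ]
```

```bash
python3 -m pendant '[{"delta_pos":[-0.03,-0.028,0.007],"spin":0},{"delta_pos":[-0.06,-0.056,0.014],"spin":0},{"delta_pos":[-0.09,-0.085,0.022],"spin":0},{"delta_pos":[-0.115,-0.11,0.03],"spin":0},{"delta_pos":[-0.135,-0.128,0.035],"spin":0},{"delta_pos":[-0.1438,-0.1367,0.037],"spin":0},{"delta_pos":[-0.1438,-0.1367,0.037],"spin":0},{"delta_pos":[-0.1438,-0.1367,0.037],"spin":0}]'
python3 - <<'E'
from h import *
goal(-.056,.081,.018,0)
d=robot.read_camera("side"); crop(d,proj(d,[[.57,0,.02]])[0],150,140,4,"pics/side3.png")
E
```

```text
t: 3.6
tool_pos: [0.5347, 0.0637, 0.1004]
orientation: [-0.348, -3.121, 0.002]
force: [0.5, -0.1, -0.2]
opening: 0.0201
tcp deck [-0.0565  0.0817] z 0.1004 F [ 0.5 -0.1 -0.2] t 3.6 open 0.0201 q6 -1.32
delta [-0.0006 -0.0006  0.0824]
spin -0.0022 tool z [-0.002 -0.001 -1.   ]
pics/side3.png origin 193 131
```

View pics/side3.png

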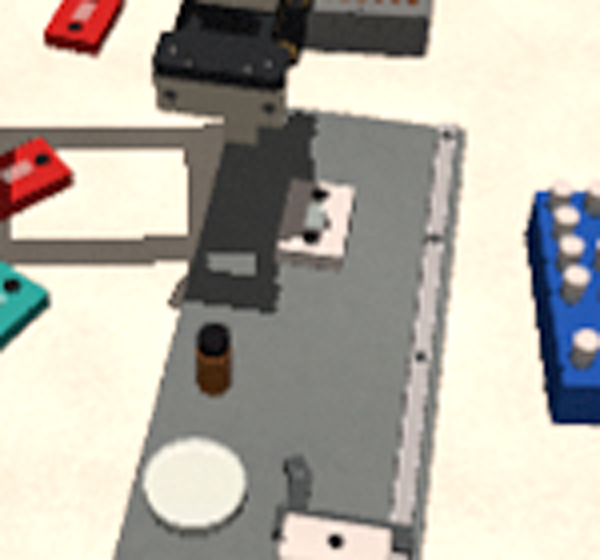

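```bash
python3 -m pendant '[{"delta_pos":[0,0,0.02],"spin":0},{"delta_pos":[0,0,0.045],"spin":0},{"delta_pos":[0,0,0.065],"spin":0},{"delta_pos":[0,0,0.077],"spin":0},{"delta_pos":[0,0,0.082],"spin":0},{"delta_pos":[0,0,0.082],"spin":0}]'
python3 - <<'E'
from h import *
goal(-.011+.054-.0295-.006,.081,.018,0)
d=robot.read_camera("side"); crop(d,proj(d,[[.57,0,.02]])[0],150,140,4,"pics/side4.png")
E
```

```text
t: 4.25
tool_pos: [0.5341, 0.0645, 0.0184]
orientation: [-0.345, -3.12, 0.002]
force: [0.1, -0.0, -0.0]
opening: 0.0201
tcp deck [-0.0573  0.0824] z 0.0184 F [ 0.1 -0.  -0. ] t 4.25 open 0.0201 q6 -1.32
delta [-0.0648 -0.0014  0.0003]
spin -0.0006 tool z [-0.002 -0.001 -1.   ]
pics/side4.png origin 193 131
```

View pics/side4.png

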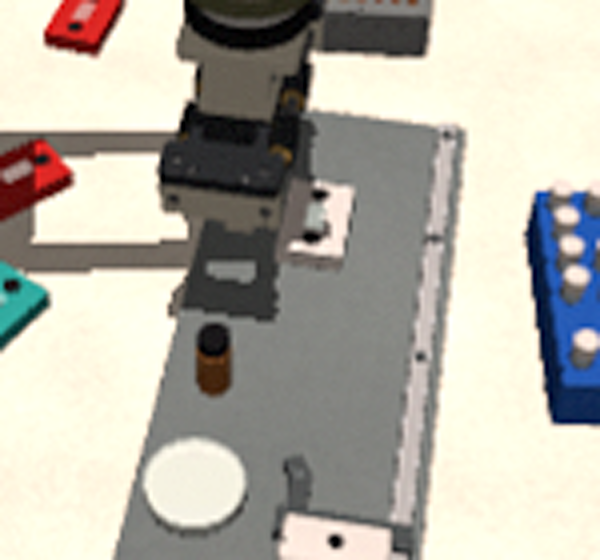

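```bash
python3 -m pendant '[{"delta_pos":[-0.006,0,0],"spin":0},{"delta_pos":[-0.011,0,0],"spin":0},{"delta_pos":[-0.016,0,0],"spin":0},{"delta_pos":[-0.022,0,0],"spin":0},{"delta_pos":[-0.028,0,0],"spin":0},{"delta_pos":[-0.034,0,0],"spin":0},{"delta_pos":[-0.040,0,0],"spin":0},{"delta_pos":[-0.046,0,0],"spin":0},{"delta_pos":[-0.052,0,0],"spin":0},{"delta_pos":[-0.056,0,0],"spin":0}]'
python3 - <<'E'
from h import *
goal(.043-.0295,.081,.018,0)
d=robot.read_camera("side"); crop(d,proj(d,[[.57,0,.02]])[0],150,140,4,"pics/side5.png")
E
```

```text
t: 5.3
tool_pos: [0.59, 0.0519, 0.0191]
orientation: [-0.346, -3.122, 0.001]
force: [-0.4, -0.1, 0.0]
opening: 0.0202
tcp deck [0.     0.0823] z 0.0191 F [-0.4 -0.1  0. ] t 5.3 open 0.0202 q6 -1.35
delta [-0.0135 -0.0013  0.0011]
spin -0.0009 tool z [-0.001 -0.001 -1.   ]
pics/side5.png origin 193 131
```

View pics/side5.png

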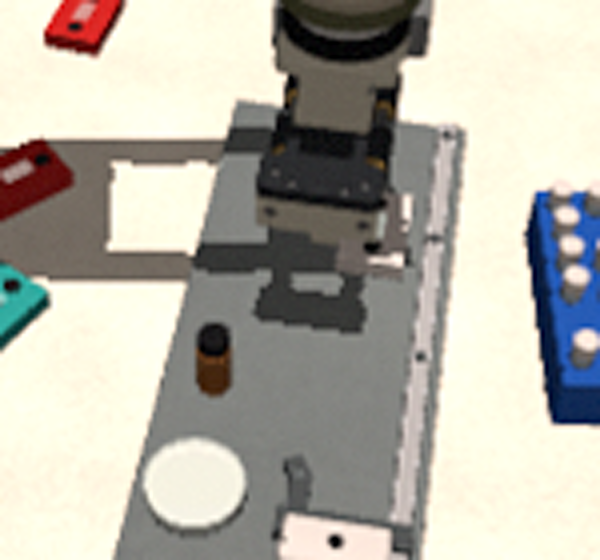

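```bash
python3 -m pendant '[{"delta_pos":[-0.004,0,0.001],"spin":0},{"delta_pos":[-0.007,0,0.001],"spin":0},{"delta_pos":[-0.010,0,0.001],"spin":0},{"delta_pos":[-0.0125,0,0.001],"spin":0},{"delta_pos":[-0.0125,0,0.001],"spin":0}]'
python3 - <<'E'
from h import *
goal(.043-.0295,.081,.018,0)
d=robot.read_camera("side"); crop(d,proj(d,[[.61,0.04,.02]])[0],75,70,8,"pics/side6.png")
E
```

```text
t: 5.85
tool_pos: [0.6015, 0.0492, 0.0179]
orientation: [-0.346, -3.119, 0.002]
force: [-5.0, 0.1, 3.1]
opening: 0.0203
tcp deck [0.0118 0.0822] z 0.0179 F [-5.   0.1  3.1] t 5.85 open 0.0203 q6 -1.35
delta [-0.0017 -0.0012 -0.0001]
spin -0.0008 tool z [-0.003 -0.001 -1.   ]
pics/side6.png origin 245 154
```

View pics/side6.png

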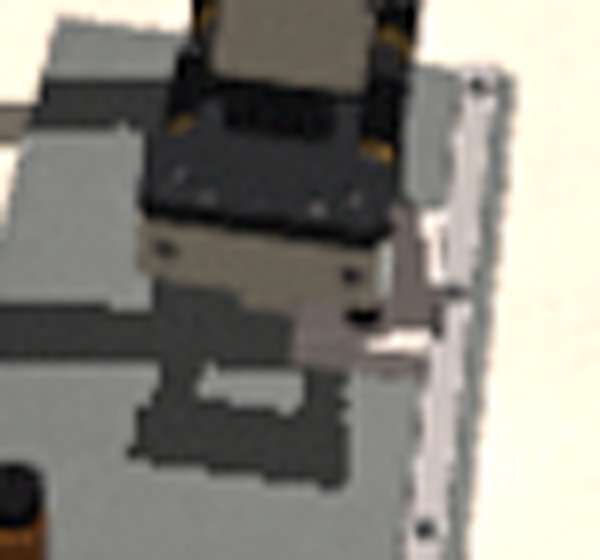

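```bash
python3 -m pendant '[{"delta_pos":[-0.0015,0,-0.0005],"spin":0},{"delta_pos":[-0.0025,0,-0.0005],"spin":0},{"delta_pos":[-0.0025,0,-0.0005],"spin":0}]'
python3 - <<'E'
from h import *
goal(-.03,.08,.018,0)
E
```

```text
t: 6.2
tool_pos: [0.6015, 0.0491, 0.0179]
orientation: [-0.344, -3.114, 0.002]
force: [-11.5, 1.5, 7.1]
opening: 0.0203
tcp deck [0.0119 0.0821] z 0.0179 F [-11.5   1.5   7.1] t 6.2 open 0.0203 q6 -1.35
delta [ 0.0419 -0.0021  0.0003]
spin -0.0003 tool z [-0.008 -0.    -1.   ]
```

```bash
python3 -m pendant '[{"delta_pos":[0.004,0,0],"spin":0},{"delta_pos":[0.012,0,-0.002],"spin":0},{"delta_pos":[0.02,0,-0.02],"spin":0},{"delta_pos":[0.02,0.02,-0.05],"spin":0},{"delta_pos":[0.02,0.05,-0.08],"spin":0},{"delta_pos":[0.02,0.08,-0.1],"spin":0},{"delta_pos":[0.02,0.1,-0.1],"spin":0},{"delta_pos":[0.02,0.12,-0.1],"spin":0}]' 1
python3 - <<'E'
from h import *
goal(.041,.138,.1,90)
for c in ["side","top"]:
    d=robot.read_camera(c); crop(d,proj(d,[[.61,0.04,.02]])[0],90,75,8,f"pics/{c}7.png")
    for m in robot.mark_of(c,"cartridge"):
        p=np.array(d["R"]).T@(np.array(m["location"])-np.array(d["t"])); print(round(m["score"],2),todeck(p).round(4),p[2].round(3))
E
```

```text
t: 7.0
tool_pos: [0.6098, 0.172, 0.1193]
orientation: [-0.344, -3.117, 0.001]
force: [-0.9, 0.2, -0.3]
opening: 0.0005
tcp deck [-0.0068  0.2038] z 0.1193 F [-0.9  0.2 -0.3] t 7.0 open 0.0005 q6 -1.16
delta [-0.0479 -0.0657  0.0191]
spin -1.5708 tool z [-0.006  0.    -1.   ]
pics/side7.png origin 238 152
0.84 [-0.2041 -0.0228] 0.001
0.76 [-0.223   0.2718] 0.002
0.57 [0.04   0.0825] 0.011
0.54 [-0.2217  0.094 ] -0.003
pics/top7.png origin 189 141
0.65 [-0.2029 -0.0233] 0.001
0.65 [-0.2217  0.2742] -0.002
0.6 [-0.2235  0.0925] 0.003
0.53 [0.0405 0.0802] 0.009
0.37 [ 0.0475 -0.109 ] 0.014
```

View pics/side7.png

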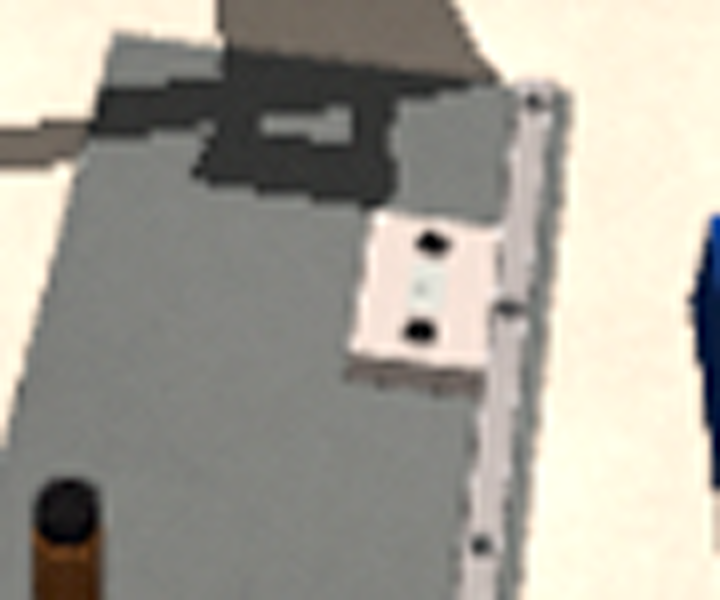

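View pics/top7.png

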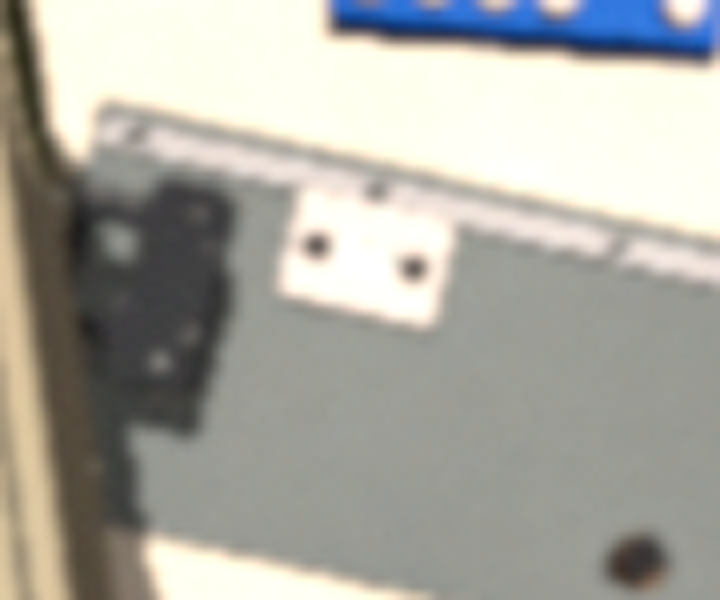

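Cartridge lies flush on the rail (side picture: its right edge runs along the rail from (500,225) to (485,370)), at deck about (0.042, 0.081), roughly 220 mm from the stop. Next I'll turn the hand 90° (+1.57, which keeps joint 6 in range) and go behind its +y end.

```bash
python3 -m pendant '[{"delta_pos":[-0.005,-0.005,0],"spin":0.14},{"delta_pos":[-0.01,-0.012,0],"spin":0.29},{"delta_pos":[-0.016,-0.02,0],"spin":0.44},{"delta_pos":[-0.022,-0.028,0],"spin":0.59},{"delta_pos":[-0.028,-0.036,0],"spin":0.74},{"delta_pos":[-0.034,-0.044,0.005],"spin":0.89},{"delta_pos":[-0.039,-0.05,0.01],"spin":1.04},{"delta_pos":[-0.043,-0.056,0.015],"spin":1.19},{"delta_pos":[-0.045,-0.06,0.019],"spin":1.34},{"delta_pos":[-0.047,-0.065,0.019],"spin":1.47}]'; python3 -m pendant '[{"delta_pos":[0,0,0],"spin":0.1},{"delta_pos":[0,0,0],"spin":0.1},{"delta_pos":[0,0,0],"spin":0.1}]';python3 - <<'E'
from h import *
goal(.040,.136,.018,90)
E
```

```text
t: 8.2
tool_pos: [0.6386, 0.0953, 0.0957]
orientation: [-2.351, -2.072, 0.017]
force: [0.3, 0.4, 0.7]
opening: 0.0005
t: 8.5
tool_pos: [0.6382, 0.0944, 0.0952]
orientation: [-2.45, -1.955, 0.019]
force: [0.1, -0.5, 0.5]
opening: 0.0004
tcp deck [0.0378 0.1343] z 0.0952 F [ 0.1 -0.5  0.5] t 8.5 open 0.0004 q6 0.29
delta [0.0021 0.0032 0.0771]
spin -0.0039 tool z [-0.014 -0.002 -1.   ]
```

```bash
python3 -m pendant '[{"delta_pos":[0.002,0.003,0.02],"spin":0},{"delta_pos":[0.002,0.003,0.042],"spin":0},{"delta_pos":[0.002,0.003,0.062],"spin":0},{"delta_pos":[0.002,0.003,0.073],"spin":0},{"delta_pos":[0.002,0.003,0.077],"spin":0},{"delta_pos":[0.002,0.003,0.077],"spin":0}]'
python3 - <<'E'
from h import *
goal(.041,-.107+.0395,.018,90)
d=robot.read_camera("side"); crop(d,proj(d,[[.61,0.04,.02]])[0],90,75,8,"pics/side8.png")
E
```

```text
t: 9.1
tool_pos: [0.6402, 0.0956, 0.0179]
orientation: [-2.449, -1.956, 0.02]
force: [-0.2, 0.7, 0.6]
opening: 0.0006
tcp deck [0.0395 0.1359] z 0.0179 F [-0.2  0.7  0.6] t 9.1 open 0.0006 q6 0.29
delta [-0.2034  0.0021  0.0009]
spin -0.003 tool z [-0.015 -0.002 -1.   ]
pics/side8.png origin 238 152
```

View pics/side8.png

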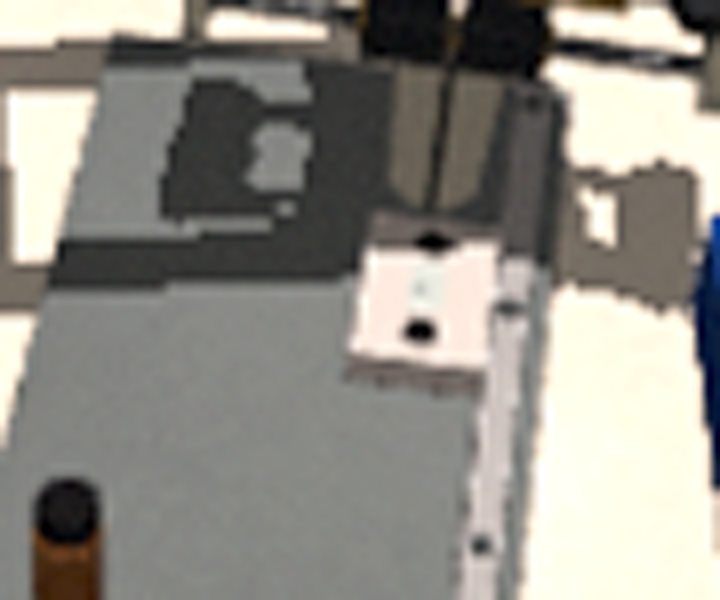

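Closed fingers are centred behind the cartridge's end at (440,200) and clear of the rail. Now pushing along the rail.

```bash
python3 -m pendant '[{"delta_pos":[-0.006,0.0,0],"spin":0},{"delta_pos":[-0.012,0.0,0],"spin":0},{"delta_pos":[-0.018,0.0005,0],"spin":0},{"delta_pos":[-0.026,0.001,0],"spin":0},{"delta_pos":[-0.034,0.001,0],"spin":0},{"delta_pos":[-0.042,0.0015,0],"spin":0},{"delta_pos":[-0.050,0.002,0],"spin":0},{"delta_pos":[-0.058,0.002,0],"spin":0},{"delta_pos":[-0.066,0.0025,0],"spin":0},{"delta_pos":[-0.072,0.003,0],"spin":0}]'
python3 - <<'E'
from h import *
goal(.041,-.107+.0395,.018,90)
d=robot.read_camera("side"); crop(d,proj(d,[[.59,-0.03,.02]])[0],90,75,8,"pics/side9.png")
E
```

```text
t: 10.15
tool_pos: [0.6277, 0.024, 0.019]
orientation: [-2.45, -1.956, 0.018]
force: [-0.2, -0.2, -0.6]
opening: 0.0005
tcp deck [0.0429 0.0633] z 0.019 F [-0.2 -0.2 -0.6] t 10.15 open 0.0005 q6 0.18
delta [-0.1308 -0.0014  0.0017]
spin -0.0035 tool z [-0.013 -0.002 -1.   ]
pics/side9.png origin 232 173
```

View pics/side9.png

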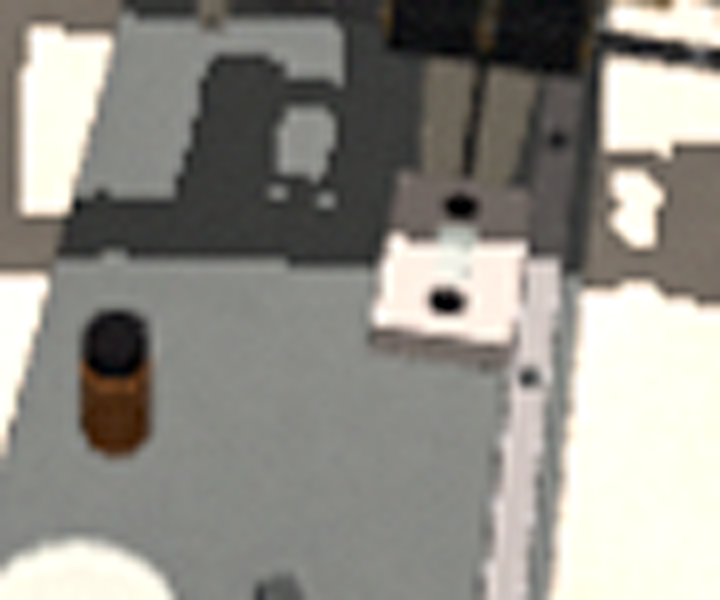

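```bash
python3 -m pendant '[{"delta_pos":[-0.007,0.0,0.001],"spin":0},{"delta_pos":[-0.015,0.0,0.001],"spin":0},{"delta_pos":[-0.023,0.000,0.001],"spin":0},{"delta_pos":[-0.031,0.000,0.001],"spin":0},{"delta_pos":[-0.039,0.0,0.001],"spin":0},{"delta_pos":[-0.047,0.0005,0.001],"spin":0},{"delta_pos":[-0.055,0.0005,0.001],"spin":0},{"delta_pos":[-0.063,0.0005,0.001],"spin":0},{"delta_pos":[-0.070,0.001,0.001],"spin":0},{"delta_pos":[-0.075,0.001,0.001],"spin":0}]'
python3 - <<'E'
from h import *
goal(.041,-.107+.0395,.018,90)
d=robot.read_camera("side"); crop(d,proj(d,[[.59,-0.08,.02]])[0],90,75,8,"pics/side10.png")
E
```

```text
t: 11.2
tool_pos: [0.6118, -0.0509, 0.0184]
orientation: [-2.451, -1.955, 0.019]
force: [-0.5, 0.4, -0.4]
opening: 0.0004
tcp deck [ 0.0438 -0.0133] z 0.0184 F [-0.5  0.4 -0.4] t 11.2 open 0.0004 q6 0.06
delta [-0.0542 -0.0026  0.0007]
spin -0.0042 tool z [-0.013 -0.002 -1.   ]
pics/side10.png origin 234 189
```

View pics/side10.png

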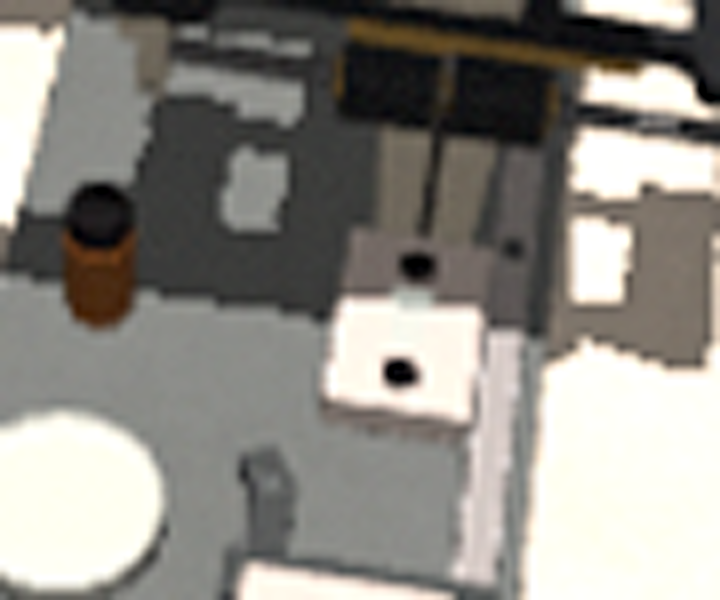

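```bash
python3 -m pendant '[{"delta_pos":[-0.006,0.0,0],"spin":0},{"delta_pos":[-0.012,0.0,0],"spin":0},{"delta_pos":[-0.018,0.000,0],"spin":0},{"delta_pos":[-0.024,0.000,0],"spin":0},{"delta_pos":[-0.030,0.0,0],"spin":0},{"delta_pos":[-0.036,0.0,0],"spin":0},{"delta_pos":[-0.041,0.0,0],"spin":0},{"delta_pos":[-0.046,0.0,0],"spin":0},{"delta_pos":[-0.048,0.0,0],"spin":0}]'
python3 - <<'E'
from h import *
goal(.043,-.107+.0395,.018,90)
d=robot.read_camera("side"); crop(d,proj(d,[[.59,-0.12,.02]])[0],90,75,8,"pics/side11.png")
E
```

```text
t: 12.15
tool_pos: [0.601, -0.0988, 0.0187]
orientation: [-2.452, -1.954, 0.019]
force: [-0.0, 0.2, 0.5]
opening: 0.0007
tcp deck [ 0.0436 -0.0624] z 0.0187 F [-0.   0.2  0.5] t 12.15 open 0.0007 q6 -0.02
delta [-0.0051 -0.0006  0.0007]
spin -0.0049 tool z [-0.013 -0.003 -1.   ]
pics/side11.png origin 235 203
```

View pics/side11.png

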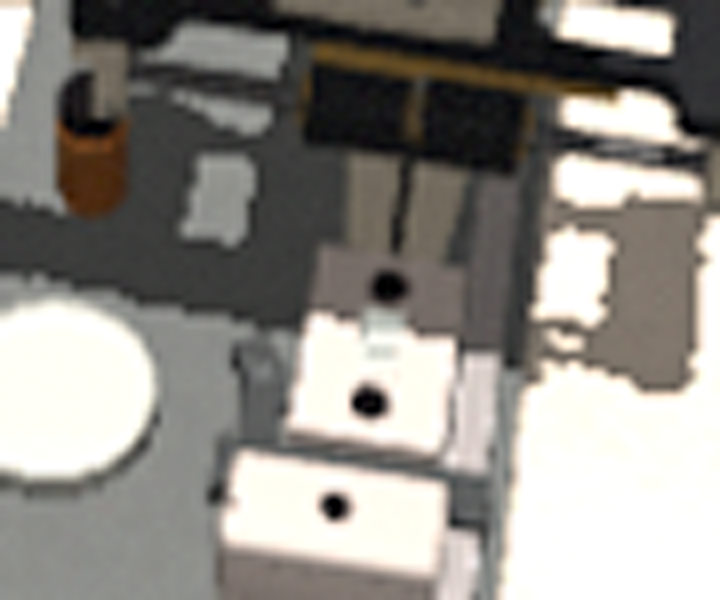

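Cartridge has entered the pocket and its near end is just short of the stop. I'll finish in small steps and watch the force.

```bash
python3 -m pendant '[{"delta_pos":[-0.002,0.0,0.0005],"spin":0},{"delta_pos":[-0.004,0.0,0.0005],"spin":0},{"delta_pos":[-0.0055,0.000,0.0005],"spin":0},{"delta_pos":[-0.007,0.000,0.0005],"spin":0},{"delta_pos":[-0.007,0.0,0.0005],"spin":0}]'
python3 - <<'E'
from h import *
goal(.043,-.107+.0395,.018,90)
E
```

```text
t: 12.7
tool_pos: [0.5996, -0.1025, 0.0182]
orientation: [-2.448, -1.953, 0.015]
force: [1.4, 12.7, 2.6]
opening: 0.0002
tcp deck [ 0.0431 -0.0663] z 0.0182 F [ 1.4 12.7  2.6] t 12.7 open 0.0002 q6 -0.03
delta [-0.0012 -0.0001  0.0002]
spin -0.004 tool z [-0.013  0.002 -1.   ]
```

```bash
python3 -m pendant '[{"delta_pos":[-0.003,0.0,0],"spin":0},{"delta_pos":[-0.005,0.0,0],"spin":0},{"delta_pos":[-0.005,0.0,0],"spin":0}]'
python3 - <<'E'
from h import *
goal(.043,-.05,.018,90)
E
```

```text
t: 13.0
tool_pos: [0.5993, -0.1026, 0.0183]
orientation: [-2.443, -1.952, 0.006]
force: [4.2, 20.5, 2.0]
opening: 0.0005
tcp deck [ 0.0429 -0.0664] z 0.0183 F [ 4.2 20.5  2. ] t 13.0 open 0.0005 q6 -0.04
delta [0.0164 0.0001 0.0004]
spin -0.0027 tool z [-0.012  0.009 -1.   ]
```

Hard stop: 20 N with no further travel. I'll back straight off, rise, and look.

```bash
python3 -m pendant '[{"delta_pos":[0.003,0,0],"spin":0},{"delta_pos":[0.01,0,0],"spin":0},{"delta_pos":[0.02,0,-0.002],"spin":0},{"delta_pos":[0.03,0,-0.015],"spin":0},{"delta_pos":[0.05,0,-0.04],"spin":0},{"delta_pos":[0.08,0,-0.07],"spin":0},{"delta_pos":[0.11,0,-0.1],"spin":0},{"delta_pos":[0.14,0,-0.12],"spin":0},{"delta_pos":[0.16,0,-0.13],"spin":0},{"delta_pos":[0.165,0,-0.13],"spin":0}]'
python3 - <<'E'
from h import *
goal(.043,.1,.15,90)
for c in ["side","top"]:
    d=robot.read_camera(c); crop(d,proj(d,[[.58,-0.11,.02]])[0],90,75,8,f"pics/{c}12.png")
    for l in ["cartridge","corner","seat","vial","dish","rack","tipbox"]:
      for m in robot.mark_of(c,l):
        p=np.array(d["R"]).T@(np.array(m["location"])-np.array(d["t"])); print(c,l,round(m["score"],2),todeck(p).round(4),p.round(3))
E
```

```text
t: 14.0
tool_pos: [0.6393, 0.0599, 0.1531]
orientation: [-2.443, -1.957, -0.001]
force: [-0.1, -0.8, -0.1]
opening: 0.0005
tcp deck [0.0464 0.1008] z 0.1531 F [-0.1 -0.8 -0.1] t 14.0 open 0.0005 q6 0.23
delta [-0.0009 -0.0034  0.0031]
spin -0.0002 tool z [-0.007  0.009 -1.   ]
pics/side12.png origin 231 199
side cartridge 0.76 [-0.2209  0.0974] [ 0.378  0.115 -0.003]
side cartridge 0.67 [-0.2216  0.2711] [0.415 0.285 0.003]
side cartridge 0.57 [-0.2039 -0.0222] [ 0.368 -0.006 -0.001]
side cartridge 0.56 [ 0.0422 -0.1054] [ 0.59  -0.14   0.011]
side cartridge 0.44 [ 0.1083 -0.3531] [ 0.601 -0.397 -0.004]
side seat 0.82 [ 0.0387 -0.1026] [ 0.587 -0.137  0.01 ]
side vial 0.44 [-0.0514 -0.0512] [ 0.511 -0.067  0.011]
side dish 0.76 [-0.0431 -0.1368] [ 0.5   -0.152  0.014]
side rack 0.98 [0.1639 0.0456] [ 0.742 -0.02   0.   ]
side rack 0.24 [-0.0536 -0.0514] [ 0.508 -0.067  0.012]
side rack 0.18 [-0.0486 -0.1344] [ 0.495 -0.149  0.008]
side tipbox 0.73 [-0.017   0.3195] [ 0.625  0.287 -0.004]
side tipbox 0.51 [-0.0002  0.0022] [ 0.572 -0.026 -0.004]
pics/top12.png origin 235 151
top cartridge 0.82 [-0.2242  0.2745] [0.413 0.288 0.002]
top cartridge 0.55 [-0.2003 -0.0222] [ 0.372 -0.006 -0.001]
top cartridge 0.54 [ 0.0392 -0.1096] [ 0.586 -0.144  0.008]
top corner 0.53 [ 0.0657 -0.1405] [ 0.606 -0.18   0.014]
top vial 0.55 [-0.0543 -0.0561] [ 0.507 -0.071  0.016]
top dish 0.6 [-0.0489 -0.1344] [ 0.495 -0.149  0.013]
top rack 0.89 [0.1661 0.0397] [ 0.743 -0.026  0.   ]
top tipbox 0.74 [-0.0129  0.321 ] [0.629 0.288 0.001]
```

View pics/side12.png

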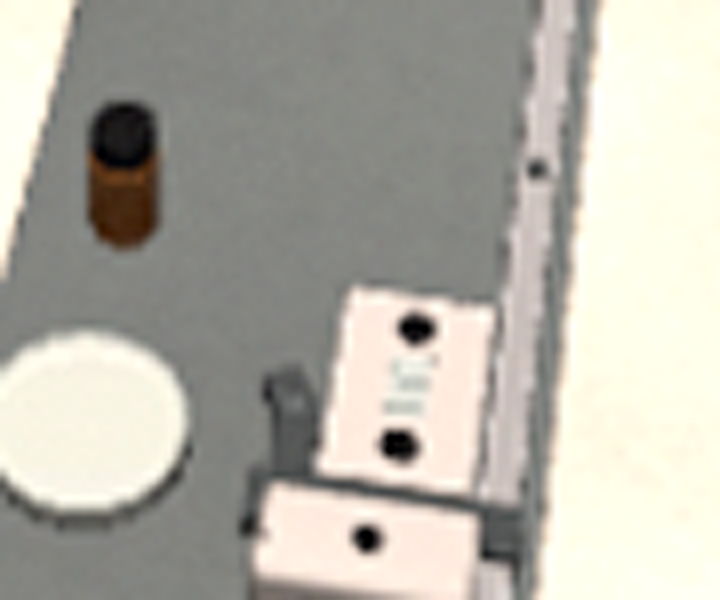

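View pics/top12.png

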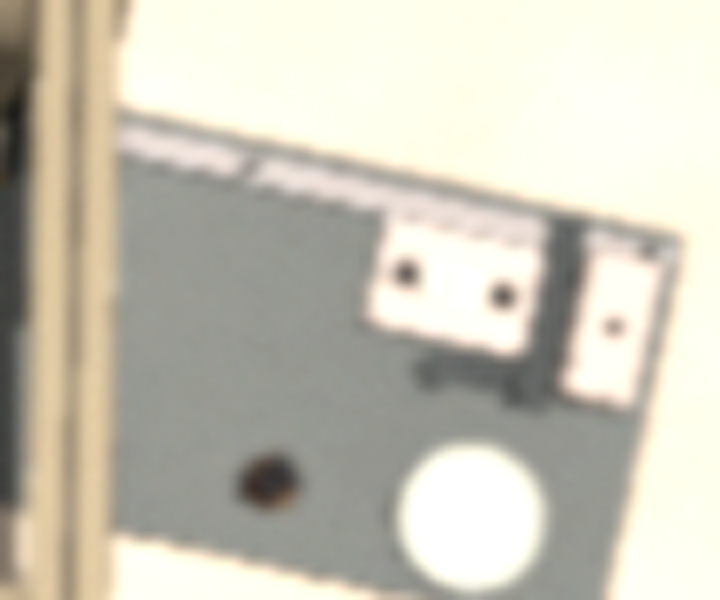

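Both views show the cartridge against the stop and the rail: side (405,390), top (455,283). The vial, dish, rack and tip box are where they were, and the hand is clear. Handing in.

```bash
python3 -c "
from plant import robot
print(robot.close_job())"
```

```text
the job is handed in; nothing more can be done
None
```

The cartridge is home in the corner pocket, and the job was handed in at about 14.5 s of the 54 s allowed. I pushed it about 54 mm flat onto the rail, roughly 220 mm short of the end stop. I then went behind its +y end with the fingers closed and slid it along the rail until it stopped.

**Contact:** At the stop the force rose to about 20 N with no further travel, so I took it as fully home. Against the rail it reached about 11 N.

**Final position:** The pictures show the cartridge flush against the rail and the end stop. The networks put its centre at deck (0.042, -0.105) from the side camera and (0.039, -0.110) from the top one. The seat works out at about (0.041, -0.107). The two readings differ by about 5 mm, close to the networks' 4 mm error, so the hard stop and the pictures are the stronger evidence.

**Other things:** The vial, dish, rack and tip box were within measurement error of their starting places, except one top-camera reading of the rack about 5 mm off. That reading is probably noise, because the side camera showed no change. The look-alikes' marks agreed with their starts, though the top camera missed one of the three at the end. I did not re-measure the bottle or pipette, but the arm never went near them.

**Hand:** It finished about 0.2 m from the cartridge at z = 0.15, touching nothing.

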